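# Release the guide-bar clamp

### The job

The chainsaw guide bar is held in the bench clamp by a hinged eyebolt with a wing nut. Loosen the wing nut (the usual right-hand thread) with the bolt still standing in its slot, until the nut is clear of the lug's raised lips, then swing the bolt out of the slotted lug, fold it right down and press it home on its rest for a moment, with a definite but gentle push. Do not pry the nut against the lug, leave the things around the clamp where they are, and let go.

Things in the scene. Friction and masses are not known exactly. Their poses are not given: they have to be found in the camera images.
- clamp: Fixed dark blue-grey cast bench clamp holding a chainsaw guide bar. Origin on the bench under the standing bolt; +x: the way the bolt swings out, z up. Spans x -134 to +46 mm, y -50 to +50 mm. At x > 20 mm only a 12 mm high foot with a steel bolt rest at x = 39 mm, top 29 mm high. The bar (62 mm wide) lies along y, from -90 to +280 mm, 50 mm up, x -110 to -50 mm
- jaw: Upper jaw over the bar, a plate 18 mm thick, x -126 to +17 mm, y -40 to +40 mm; its front (x > -26 mm, y -28 to +28 mm) is the lug with a 16 mm wide slot open towards +x. Springs (about 9 N) lift it straight up, at most 3 mm, as the nut is loosened. Origin: the clamp's origin, 0 to 3 mm up. Its flat top is 74 mm above its origin; nothing close to the nut stands higher
- lug_seat (a point): Point on the jaw's flat top, on the standing bolt's axis, where the nut's base sits; axes as the clamp's. Two lips 2 mm high at x = 13 to 17 mm beside the slot mouth trap the nut's base: with the jaw up, the nut's underside must be about 5 mm above this point before the bolt can pass them; lower, it jams after 1 to 5 mm of swing
- pivot (a point): Centre of the eyebolt's horizontal hinge pin (along the clamp's y), 30 mm above the bench, below the lug. Its axes turn with the bolt
- wingnut: Steel wing nut on the bolt. Origin: centre of its underside; z along the bolt to its end, x along the wings. Round base 24 mm across, 5 mm thick. Right-hand multi-start thread: counter-clockwise seen from the bolt's end raises it 15 mm a turn (2.4 mm a rad), friction 0.18 N m. Starts tight on the seat, 44 to 46.5 mm from the pivot; the thread's end stops it at 57.4 mm
- nut_wings (a point): Middle of the nut's wings, on its axis, 20 mm above its underside; axes as the nut's. Above the base, hub and two flat wings are 16 mm thick (grip across this y axis), from 8 to 35 mm above the underside, leaning outwards in a V, 60 mm from tip to tip at the top, the bolt's end between them
- file: round file, 230 mm long with its wooden handle, lying loose near the clamp; leave alone. Origin on the bench under the joint of handle and blade, blade along x
- oil: bottle of chain oil, 56 mm diameter, 120 mm tall, standing near the clamp; leave alone. Origin at the centre of its base
- spacer: loose steel spacer ring, 52 mm diameter, 12 mm high, lying near the clamp; leave alone. Origin at the centre of its base
- rest: Rigid rest of the folded bolt, on the clamp's foot. Its top edge, where the bolt lands, is 34 mm from the pivot, so a push of 1 N down on the nut loads it with about 2 N: 5 to 15 N on the nut, felt as a sharp rise over the 4 to 6 N that swinging takes, seats the bolt well. It marks over 50 N. Origin: the clamp's origin
- eyebolt: Hinged bolt, 12 mm thick, origin at its pivot, z along the bolt to its threaded end (72 mm away). The angle of z from vertical is 0 standing in the slot, grows as it swings out towards the clamp's +x and down, and is 1.40 rad where it meets its rest, a firm stop. Stiff pivot, 0.28 N m of friction; bolt and nut weigh 0.18 kg; it stays where it is left

How it is judged:
By the outcome, as a careful person would: the job done as asked, in the order asked, and still so for the second after the job is handed in, with the robot touching nothing.
It also fails if it takes over 72 s, if anything falls off the work surface, if the arm or the gripper's body presses on something with over 40 N, if the wrist force passes 120 N, or if a joint passes its speed limit or range.

### The arm

A 6-joint arm with a two-finger parallel gripper is mounted at the origin on the work surface. World frame = base frame: x ahead of the robot, y to its left, z up, the work surface at z = 0. Lengths are in m, angles in degrees, forces in N, time in s.
With the tool pointing down it reaches from about 0.4 to 0.825 m from the base axis. Payload 7 kg.
Tool frame: the origin (TCP) lies midway between the tips of the shut fingers; the grasp point (between the pads) lies 19 mm behind it; z points along the fingers, y is the direction in which the jaws open and shut (so a half turn about z gives the same grasp; the last joint's range is limited). The gripper opens to 88 mm and grips with 3 to 60 N. Pads are 19 mm wide; open, the fingers measure 130 mm over their backs; the gripper's body (78 mm by 193 mm) begins 47 mm behind the grasp point.
Start: joints at [93.684, 20.546, 0.682, 0, -70.136, -16.507], TCP at [0.15, 0.658, 0.227] pointing down, gripper open.
Joint ranges: [-176.03, 176.03], [-82.01, 121.73], [-58.28, 71.71], [-173.87, 95.51], [-174.79, -0.11], [-173.66, 173.66]. Speed limits (degrees/s): [136.94, 136.94, 172.46, 180, 180, 180].

### API

Orientations are given as [roll, pitch, yaw] about the fixed x, y, z axes, in that order (R = Rz(yaw) Ry(pitch) Rx(roll)).
In Python, from plant import sensors, cams, job gives the robot as it stands.
- The arm moves only by the tool move_arm, never from a script. Its argument "commands" is a list of rows, each a list of 7 numbers: the finger opening in cm, from 0 to 8.76, then the shift along the tool's x, y, z in cm, then the turn, a rotation vector about the tool's x, y, z in rad. In form: [[hand, x, y, z, wx, wy, wz], ...]. A call has exactly 8 rows; each row is the pose to reach, as a shift and turn from the pose commanded when the call began, along the tool's axes at that moment; what a row does not reach only later rows make up. A row lasts 1/8 s, in which the tool goes at most 62.5 mm and 10.7 degrees, less where a joint would pass 70% of its speed; a pose out of reach is approached as far as the arm can. A call with a gripper value outside its range is refused whole. The fingers move at their own pace and stop on an object; the grip force is fixed at half the most. Time passes only in rows, so rows that repeat a pose let the fingers close, or fill a call up. It gives the time, the measured TCP pose, the force and the opening at its end, in the units of the state.
- sensors.get_obs(): the state, without advancing time (a new reading comes with each control period).
- cams.snapshot(name): name is "scene" or "top"; returns a dict with "frame" (420x560x3 uint8, red, green, blue), "camera_matrix" (3x3 intrinsics, pixels), "R" (3x3) and "t" (3): a world point X has camera coordinates R X + t. Camera axes: x right, y down, z forward; pixel columns grow to the right and rows downward; lengths in m; the calibration is good to about 2 mm. A picture is of the moment at which its call begins. There is no depth.
- job.close_job(): hands the job in, once; it reports no verdict.
The state is a dict: "clock": time; "joint_pos": joint angles; "qvel": joint speeds; "tau": joint torques, N m; "tool_pos": TCP position; "orientation": TCP orientation; "force": force on the tool from outside, world axes, zero at the start; "moment": the same for the moment, N m; "opening": finger opening in m.
Only numpy, scipy, OpenCV 4.12 (cv2) and the standard library are available. Lean on these libraries where they do the work, as an engineer would, in place of code of your own. Each camera call takes 0.05 s, during which the arm holds its last target.

## Working session

There is one attempt and no reset: what is moved stays moved. The work goes in short steps, Python scripts to look and compute and a tool call to move; the robot and the scene stay as the last step left them, time stands still between calls to the robot, and variables do not carry over. Pictures are saved under pics/ and viewed, and the job is handed in when it is done.

Besides the shell and the picture viewer there is one more tool, called as a command line: name --pt "numbers of a row" for each row, then --argument value for the rest. move_arm: Moves the arm, as the interface text tells. Its arguments: {"type":"object","properties":{"commands":{"type":"array"}},"required":["commands"]}

```bash
ls; mkdir -p pics; python3 - <<'E'
from plant import sensors,cams
import cv2,numpy as np
print(sensors.get_obs())
for n in("scene","top"):
    s=cams.snapshot(n); cv2.imwrite(f"pics/{n}0.png",s["frame"][:,:,::-1]); np.savez(f"{n}_cal.npz",K=s["camera_matrix"],R=s["R"],t=s["t"]); print(n,s["camera_matrix"],s["R"],s["t"])
E
```

```text
pics
{'clock': 0.0, 'joint_pos': array([ 9.36817387e+01,  2.05910700e+01,  6.30484909e-01, -1.98676620e-02,
       -7.01346028e+01, -1.65070989e+01]), 'qvel': array([ 0.06212017, -0.05101253,  0.04091883, -0.08412809,  0.10828442,
       -0.02088743]), 'tau': array([-2.75808407e-04, -5.82708907e+01,  2.93055117e+01,  6.99730933e+00,
        6.87092674e-03, -1.55447933e-04]), 'tool_pos': array([0.14975504, 0.6576536 , 0.22560261]), 'orientation': array([ 1.79903428e+02, -9.14192671e-03, -1.28321193e+01]), 'force': array([0.16851684, 0.88432618, 0.30278685]), 'moment': array([0.0373517 , 0.02807897, 0.02529496]), 'opening': 0.08765759343774522}
scene [[397.84013699   0.         281.77639646]
 [  0.         397.84013699 202.62447413]
 [  0.           0.           1.        ]] [[ 0.85085364  0.52524859 -0.01272801]
 [ 0.40022727 -0.66364504 -0.63197579]
 [-0.34039127  0.53262481 -0.7748836 ]] [-0.49612748 -0.14787907  0.98809084]
top [[422.33193449   0.         276.38247632]
 [  0.         422.33193449 211.15233088]
 [  0.           0.           1.        ]] [[ 0.05407696 -0.99853624  0.00103348]
 [-0.97833753 -0.05319014 -0.2000662 ]
 [ 0.19982833  0.00980789 -0.97978184]] [0.03702196 0.59424109 0.91501206]
```

View pics/scene0.png

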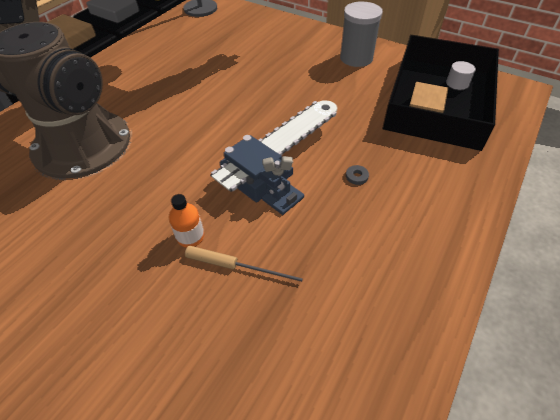

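View pics/top0.png

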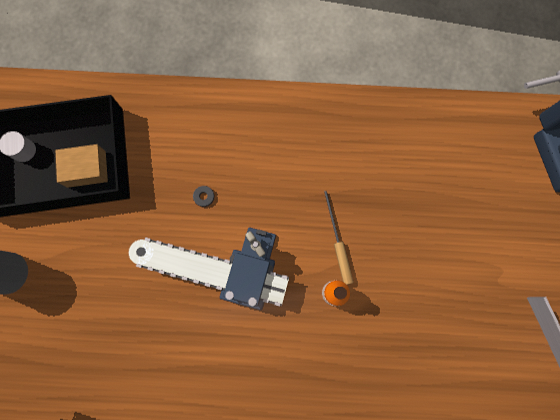

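The scene view shows the clamp near (262,170), the nut near (277,165), the bottle at (185,220), the file along (190,255)-(300,280) and the spacer at (357,175). In the top view the nut is near (255,243). I'll enlarge it next.

```bash
python3 - <<'E'
import cv2
a=cv2.imread("pics/scene0.png");b=cv2.imread("pics/top0.png")
cv2.imwrite("pics/sc1.png",cv2.resize(a[125:225,205:315],None,fx=6,fy=6,interpolation=cv2.INTER_CUBIC)[:600])
cv2.imwrite("pics/tc1.png",cv2.resize(b[220:315,215:300],None,fx=6,fy=6,interpolation=cv2.INTER_CUBIC))
E
```

```text
(no output)
```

View pics/sc1.png

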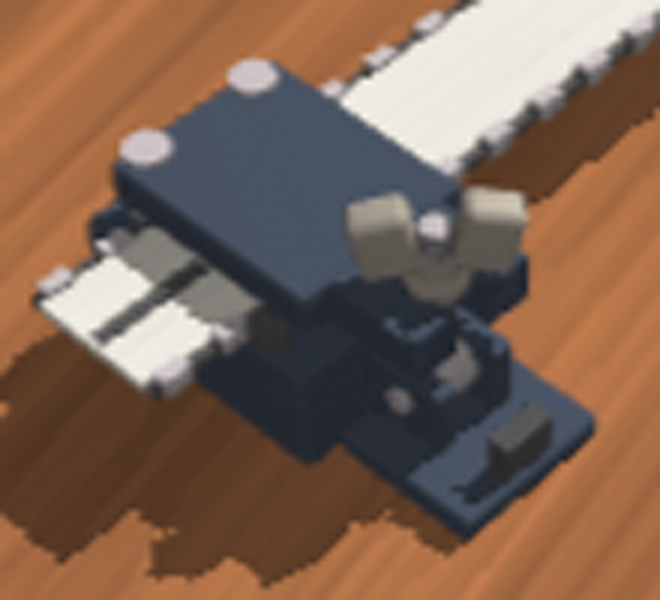

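View pics/tc1.png

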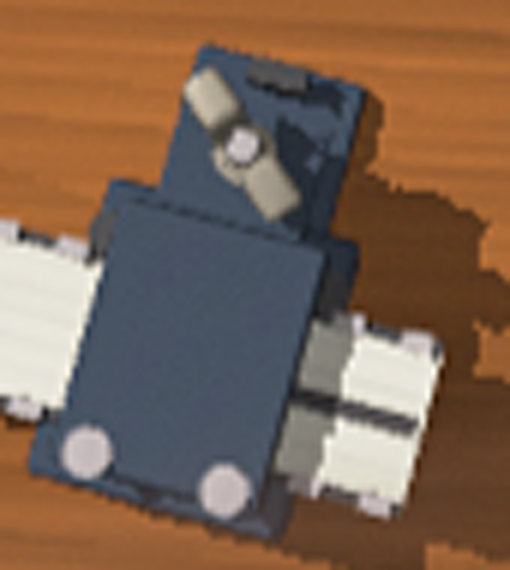

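```bash
cat > h.py <<'E'
import numpy as np,cv2
from scipy.optimize import least_squares
C={n:np.load(f"{n}_cal.npz") for n in("scene","top")}
def proj(n,X):
    c=C[n]; p=(c["R"]@np.atleast_2d(X).T).T+c["t"]; q=(c["K"]@p.T).T; return q[:,:2]/q[:,2:]
def onz(n,uv,z):
    c=C[n]; d=c["R"].T@np.linalg.inv(c["K"])@np.array([*uv,1.]); o=-c["R"].T@c["t"]
    return o+d*(z-o[2])/d[2]
def tri(pairs):
    A=[];b=[]
    for n,uv in pairs:
        c=C[n]; d=c["R"].T@np.linalg.inv(c["K"])@np.array([*uv,1.]);d/=np.linalg.norm(d); o=-c["R"].T@c["t"]
        P=np.eye(3)-np.outer(d,d);A.append(P);b.append(P@o)
    return np.linalg.lstsq(np.vstack(A),np.hstack(b),rcond=None)[0]
T=lambda x,y:((x+.5)/6-.5+215,(y+.5)/6-.5+220)
S=lambda x,y:((x+.5)/6-.5+205,(y+.5)/6-.5+125)
E
python3 - <<'E'
from h import *
print("tip",tri([("top",T(242,145)),("scene",S(433,226))]), onz("top",T(242,145),.102),onz("scene",S(433,226),.102))
pts=[((0,0,.102),"top",T(242,145)),((0,0,.102),"scene",S(433,226)),
((-.026,-.04,.074),"top",T(325,250)),((-.026,.04,.074),"top",T(115,190)),((-.026,-.04,.074),"scene",S(305,300)),
((-.11*0-.126,-.04,.074),"scene",S(117,165))]
def f(p):
    c,s=np.cos(p[2]),np.sin(p[2]);r=[]
    for X,n,uv in pts:
        W=[p[0]+c*X[0]-s*X[1],p[1]+s*X[0]+c*X[1],X[2]]
        r+=list(proj(n,W)[0]-uv)
    return np.array(r)
s=least_squares(f,[.5,0.05,-.3],loss='soft_l1');print(s.x,np.degrees(s.x[2]));print(f(s.x).reshape(-1,2).round(1))
a=onz("top",T(203,85),.109);b=onz("top",T(284,207),.109);print(a,b,np.linalg.norm(a-b),np.degrees(np.arctan2(*(b-a)[1::-1])))
a=onz("scene",S(378,205),.109);b=onz("scene",S(493,198),.109);print(a,b,np.linalg.norm(a-b),np.degrees(np.arctan2(*(b-a)[1::-1])))
for n,uv in(("spacer",(204,196)),("oil",(337,293)),("file",(326,193)),("fileh",(349,285)),('filej',(340,241))): print(n,onz("top",uv,0.01))
E
```

```text
tip [0.50688019 0.11027496 0.09982734] [0.50808242 0.11140963 0.102     ] [0.50677616 0.10701132 0.102     ]
[ 0.5079442   0.11132753 -0.22345718] -12.803153508170274
[[ 0.   0.1]
 [ 1.6 -1.1]
 [ 0.8  0.3]
 [ 1.3  0.4]
 [ 0.4  0.1]
 [-0.1 -0.9]]
[0.52818971 0.12647197 0.109     ] [0.48580723 0.09458414 0.109     ] 0.053038742253099694 -143.04284487208673
[0.4898115  0.10007857 0.109     ] [0.52075325 0.12246811 0.109     ] 0.03819271925950492 35.88961041404525
spacer [0.62973963 0.24857834 0.01      ]
oil [ 0.41427939 -0.08237736  0.01      ]
file [ 0.65352078 -0.04933399  0.01      ]
fileh [ 0.43423238 -0.1100275   0.01      ]
filej [ 0.53697261 -0.08644804  0.01      ]
```

move_arm --pt "8.76 4 3.9 0 0 0 0" --pt "8.76 8 7.8 0 0 0 0" --pt "8.76 12 11.7 0 0 0 0" --pt "8.76 16 15.5 0 0 0 0" --pt "8.76 20 19.4 0 0 0 0" --pt "8.76 24 23.3 0 0 0 0" --pt "8.76 28 27.2 0 0 0 0" --pt "8.76 32 31 0 0 0 0"

```text
clock: 1.1
tool_pos: [0.3935, 0.2831, 0.2265]
orientation: [-180.0, 0.0, -12.8]
force: [0.6, 0.4, 0.4]
opening: 0.0875
```

```bash
python3 - <<'E'
from plant import sensors
o=sensors.get_obs()
for k in("joint_pos","tool_pos","orientation","force"):print(k,o[k].round(4))
E
```

```text
joint_pos [ 5.90322e+01  2.35940e+00 -2.25537e+01 -5.20000e-03 -6.50841e+01
  1.81671e+01]
tool_pos [0.3935 0.2831 0.2265]
orientation [-1.799959e+02  3.600000e-03 -1.280290e+01]
force [0.5723 0.4399 0.4123]
```

```bash
cat >> h.py <<'E'
from scipy.spatial.transform import Rotation as Ro
import json,os
# commanded pose tracker
def load(): 
    d=json.load(open("cmd.json"));return np.array(d["p"]),Ro.from_quat(d["q"])
def save(p,r): json.dump(dict(p=list(map(float,p)),q=list(map(float,r.as_quat()))),open("cmd.json","w"))
def apply(x,y,z,wx,wy,wz):
    p,r=load(); save(p+r.apply(np.array([x,y,z])/100),r*Ro.from_rotvec([wx,wy,wz]))
def to(p2,r2=None):
    p,r=load(); r2=r2 if r2 is not None else r
    print("shift cm",(r.inv().apply(np.array(p2)-p)*100).round(2),"rot",(r.inv()*r2).as_rotvec().round(3))
def down(yaw): return Ro.from_euler("xyz",[180,0,yaw],degrees=True)
E
python3 - <<'E'
from h import *
save([.15,.658,.227],down(-12.82)); apply(32,31,0,0,0,0);print(load()[0])
to([.507,.110,.200],down(-143.5))
E
```

```text
[0.39323748 0.28472325 0.227     ]
shift cm [14.97 14.51  2.7 ] rot [-0.    -0.     2.281]
```

move_arm --pt "8.76 2.5 2.4 0 0 0 0.18" --pt "8.76 5 4.8 0 0 0 0.36" --pt "8.76 7.5 7.3 0 0 0 0.54" --pt "8.76 10 9.7 0 0 0 0.72" --pt "8.76 12.5 12.1 0 0 0 0.9" --pt "8.76 15 14.5 0 0 0 1.08" --pt "8.76 15 14.5 1.35 0 0 1.26" --pt "8.76 15 14.5 2.7 0 0 1.44"

```text
clock: 2.1
tool_pos: [0.5071, 0.1095, 0.1989]
orientation: [180.0, -0.0, -95.7]
force: [0.1, -1.0, 1.3]
opening: 0.0875
```

```bash
python3 - <<'E'
from h import *
apply(15,14.5,2.7,0,0,1.44);print(load()[0])
to([.507,.110,.150],down(-143.5))
from plant import sensors
o=sensors.get_obs()
for k in("joint_pos","tool_pos","orientation","force"):print(k,o[k].round(4))
E
```

```text
[0.50732438 0.11005449 0.2       ]
shift cm [0.01 0.03 5.  ] rot [-0.    -0.     0.841]
joint_pos [ 3.38711e+01  7.02710e+00 -2.11492e+01 -1.21000e-02 -6.18475e+01
 -3.96136e+01]
tool_pos [0.5071 0.1095 0.1989]
orientation [ 1.799748e+02 -7.000000e-03 -9.574820e+01]
force [ 0.0515 -1.0353  1.2573]
```

move_arm --pt "8.76 0 0 1 0 0 0.17" --pt "8.76 0 0 2 0 0 0.34" --pt "8.76 0 0 3 0 0 0.51" --pt "8.76 0 0 4 0 0 0.68" --pt "8.76 0 0 5 0 0 0.84" --pt "8.76 0 0 6 0 0 0.84" --pt "8.76 0 0 7 0 0 0.84" --pt "8.76 0 0 7 0 0 0.84"

```text
clock: 3.1
tool_pos: [0.5066, 0.1099, 0.1287]
orientation: [180.0, -0.1, -143.4]
force: [0.8, -0.9, 0.4]
opening: 0.0877
```

```bash
cat > snap.py <<'E'
import sys
from plant import sensors,cams
import cv2,numpy as np
tag=sys.argv[1]
o=sensors.get_obs()
for k in("joint_pos","tool_pos","orientation","force","moment"):print(k,o[k].round(4))
a=cams.snapshot("scene")["frame"][:,:,::-1];b=cams.snapshot("top")["frame"][:,:,::-1]
A=cv2.resize(a[115:215,225:325],None,fx=4,fy=5,interpolation=cv2.INTER_CUBIC)
A=cv2.resize(a[115:215,225:325],(500,500),interpolation=cv2.INTER_CUBIC)
B=cv2.resize(b[205:305,215:275],(300,500),interpolation=cv2.INTER_CUBIC)
cv2.imwrite(f"pics/{tag}.png",np.hstack([A,B]));cv2.imwrite(f"pics/{tag}_s.png",a);cv2.imwrite(f"pics/{tag}_t.png",b)
E
python3 snap.py p1; python3 -c "
from h import *
apply(0,0,7,0,0,.84);print(load()[0])"
```

```text
joint_pos [ 3.39482e+01  1.09995e+01 -2.65634e+01 -1.07000e-02 -5.25392e+01
 -8.72937e+01]
tool_pos [0.5066 0.1099 0.1287]
orientation [ 1.799867e+02 -1.016000e-01 -1.433520e+02]
force [ 0.7853 -0.8532  0.4348]
moment [ 0.1162 -0.1842 -0.0151]
[0.50732438 0.11005449 0.13      ]
```

View pics/p1.png

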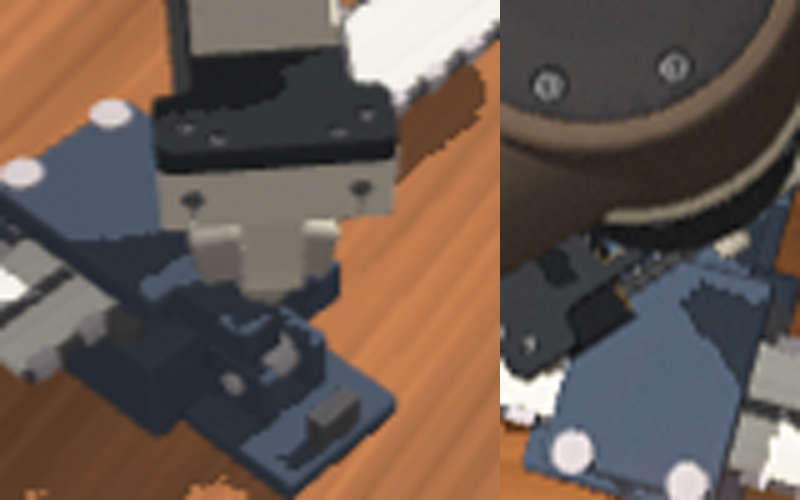

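move_arm --pt "8.76 0 0 1.5 0 0 0" --pt "8.76 0 0 3 0 0 0" --pt "8.76 0 0 4 0 0 0" --pt "8.76 0 0 4.5 0 0 0" --pt "5 0 0 4.5 0 0 0" --pt "3 0 0 4.5 0 0 0" --pt "2.2 0 0 4.5 0 0 0" --pt "1.9 0 0 4.5 0 0 0"

```text
clock: 4.2
tool_pos: [0.5073, 0.1103, 0.0849]
orientation: [-180.0, 0.0, -143.5]
force: [0.7, 0.4, 0.2]
opening: 0.0533
```

```bash
python3 snap.py p2; python3 -c "
from h import *
apply(0,0,4.5,0,0,0);print(load()[0])"
```

```text
joint_pos [ 3.39462e+01  1.40625e+01 -2.94946e+01  2.60000e-03 -4.64070e+01
 -8.74062e+01]
tool_pos [0.5073 0.1103 0.0849]
orientation [-1.799965e+02  3.580000e-02 -1.434582e+02]
force [0.7251 0.3507 0.2387]
moment [ 0.1443 -0.1868 -0.0031]
[0.50732438 0.11005449 0.085     ]
```

View pics/p2.png

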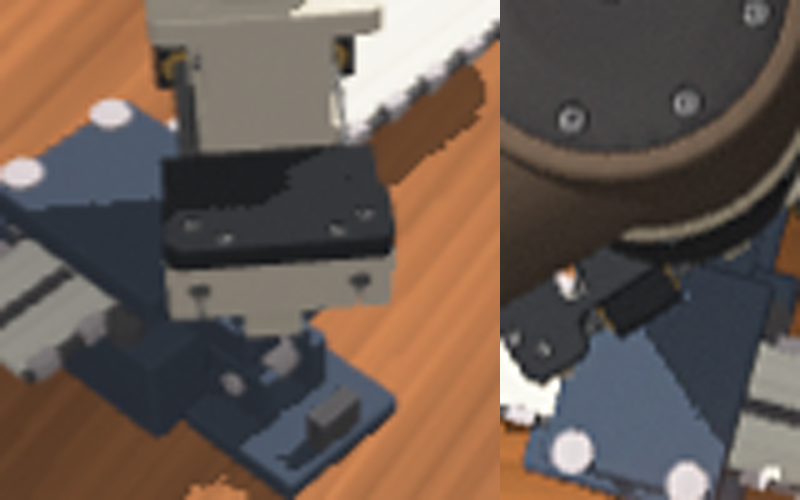

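move_arm --pt "3.5 0 0 0 0 0 0" --pt "2.5 0 0 0 0 0 0" --pt "2 0 0 0 0 0 0" --pt "1.5 0 0 0 0 0 0" --pt "1 0 0 0 0 0 0" --pt "0.8 0 0 0 0 0 0" --pt "0.8 0 0 0 0 0 0" --pt "0.8 0 0 0 0 0 0"

```text
clock: 5.3
tool_pos: [0.5077, 0.1093, 0.0847]
orientation: [-179.9, -0.0, -143.4]
force: [4.9, -5.4, -1.1]
opening: 0.0154
```

```bash
python3 snap.py p3
```

```text
joint_pos [ 33.8885  14.1056 -29.5137   0.1062 -46.3902 -87.3983]
tool_pos [0.5077 0.1093 0.0847]
orientation [-1.799236e+02 -1.310000e-02 -1.434366e+02]
force [ 4.8734 -5.4007 -1.1307]
moment [-2.0103 -1.7279  0.1026]
```

move_arm --pt "0.8 0 -0.09 0 0 0 0" --pt "0.8 0 -0.09 -0.03 0 0 -0.12" --pt "0.8 0 -0.09 -0.06 0 0 -0.24" --pt "0.8 0 -0.09 -0.09 0 0 -0.36" --pt "0.8 0 -0.09 -0.12 0 0 -0.48" --pt "0.8 0 -0.09 -0.14 0 0 -0.6" --pt "0.8 0 -0.09 -0.17 0 0 -0.72" --pt "0.8 0 -0.09 -0.17 0 0 -0.72"

```text
clock: 6.4
tool_pos: [0.5075, 0.1092, 0.0861]
orientation: [180.0, -0.0, -102.3]
force: [0.7, -2.0, -0.4]
opening: 0.0156
```

```bash
python3 -c "
from h import *
apply(0,-.09,-.17,0,0,-.72);p,r=load();print(p,r.as_euler('xyz',degrees=True))"; python3 snap.py p4
```

```text
[0.5078603  0.10933144 0.0867    ] [ 180.            0.         -102.20141604]
joint_pos [ 3.38320e+01  1.40004e+01 -2.93685e+01  3.00000e-03 -4.66598e+01
 -4.60916e+01]
tool_pos [0.5075 0.1092 0.0861]
orientation [ 1.799816e+02 -2.220000e-02 -1.022576e+02]
force [ 0.6715 -1.9991 -0.4132]
moment [-0.7093 -0.3405  0.0187]
```

View pics/p4.png

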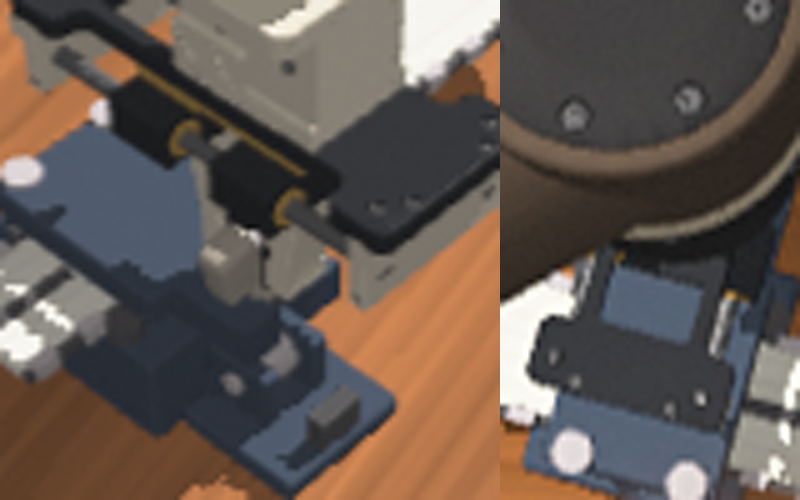

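move_arm --pt "0.8 0 0 -0.04 0 0 -0.16" --pt "0.8 0 0 -0.08 0 0 -0.32" --pt "0.8 0 0 -0.12 0 0 -0.48" --pt "0.8 0 0 -0.15 0 0 -0.64" --pt "0.8 0 0 -0.19 0 0 -0.8" --pt "0.8 0 0 -0.23 0 0 -0.96" --pt "0.8 0 0 -0.27 0 0 -1.12" --pt "0.8 0 0 -0.27 0 0 -1.12"

```text
clock: 7.5
tool_pos: [0.5072, 0.109, 0.0888]
orientation: [179.9, 0.0, -38.2]
force: [0.3, -2.7, -0.1]
opening: 0.0155
```

```bash
python3 -c "
from h import *
apply(0,0,-.27,0,0,-1.12);p,r=load();print(p,r.as_euler('xyz',degrees=True))"; python3 snap.py p5
```

```text
[0.5078603  0.10933144 0.0894    ] [180.           0.         -38.03014299]
joint_pos [ 3.38328e+01  1.37914e+01 -2.92138e+01  2.70000e-03 -4.70584e+01
  1.79693e+01]
tool_pos [0.5072 0.109  0.0888]
orientation [ 1.799389e+02  1.780000e-02 -3.819600e+01]
force [ 0.3114 -2.7246 -0.0789]
moment [-1.2171  0.2353  0.1187]
```

View pics/p5.png

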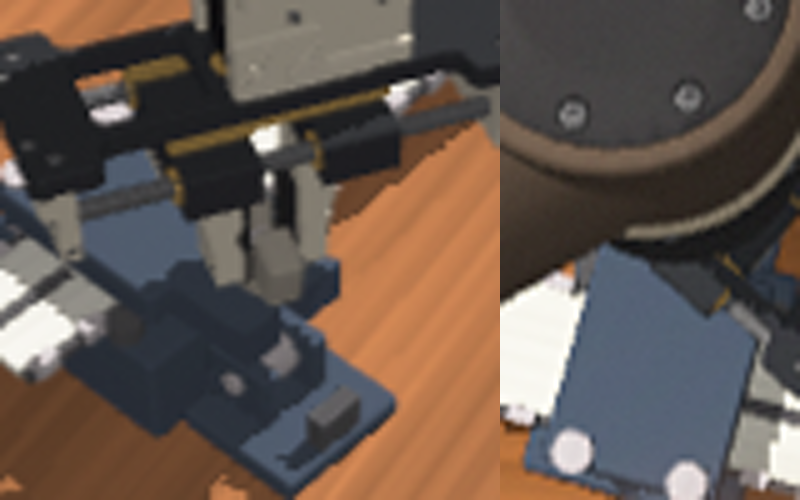

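move_arm --pt "0.8 0.02 0.02 -0.04 0 0 -0.16" --pt "0.8 0.02 0.02 -0.08 0 0 -0.32" --pt "0.8 0.02 0.02 -0.12 0 0 -0.48" --pt "0.8 0.02 0.02 -0.15 0 0 -0.64" --pt "0.8 0.02 0.02 -0.19 0 0 -0.8" --pt "0.8 0.02 0.02 -0.23 0 0 -0.96" --pt "0.8 0.02 0.02 -0.27 0 0 -1.12" --pt "0.8 0.02 0.02 -0.27 0 0 -1.12"

```text
clock: 8.6
tool_pos: [0.5073, 0.1088, 0.0915]
orientation: [180.0, 0.1, 25.9]
force: [-0.1, -5.5, 0.1]
opening: 0.0153
```

```bash
python3 -c "
from h import *
apply(.02,.02,-.27,0,0,-1.12);p,r=load();print(p,r.as_euler('xyz',degrees=True))"; python3 snap.py p6
```

```text
[0.50789462 0.10905069 0.0921    ] [180.           0.          26.14113007]
joint_pos [ 3.38021e+01  1.35911e+01 -2.90484e+01  6.30000e-03 -4.74215e+01
  8.21028e+01]
tool_pos [0.5073 0.1088 0.0915]
orientation [1.79987e+02 5.97000e-02 2.59092e+01]
force [-0.097  -5.4825  0.1469]
moment [-1.786   0.2642  0.0929]
```

move_arm --pt "0.8 -0.02 0.05 -0.03 0 0 -0.14" --pt "0.8 -0.02 0.05 -0.07 0 0 -0.29" --pt "0.8 -0.02 0.05 -0.1 0 0 -0.43" --pt "0.8 -0.02 0.05 -0.14 0 0 -0.57" --pt "0.8 -0.02 0.05 -0.17 0 0 -0.71" --pt "0.8 -0.02 0.05 -0.2 0 0 -0.86" --pt "0.8 -0.02 0.05 -0.24 0 0 -1.0" --pt "0.8 -0.02 0.05 -0.24 0 0 -1.0"

```text
clock: 9.7
tool_pos: [0.5076, 0.1086, 0.0939]
orientation: [-180.0, 0.0, 83.2]
force: [-0.1, -2.4, -0.9]
opening: 0.0157
```

```bash
python3 -c "
from h import *
apply(-.02,.05,-.24,0,0,-1.);p,r=load();print(p,r.as_euler('xyz',degrees=True))"; python3 snap.py p7
```

```text
[0.50793537 0.10851372 0.0945    ] [180.           0.          83.43690958]
joint_pos [ 3.375850e+01  1.341770e+01 -2.888240e+01 -1.170000e-02 -4.771380e+01
  1.394424e+02]
tool_pos [0.5076 0.1086 0.0939]
orientation [-1.799837e+02  2.500000e-03  8.319310e+01]
force [-0.1485 -2.4061 -0.9383]
moment [-1.387   0.0299  0.0491]
```

View pics/p7.png

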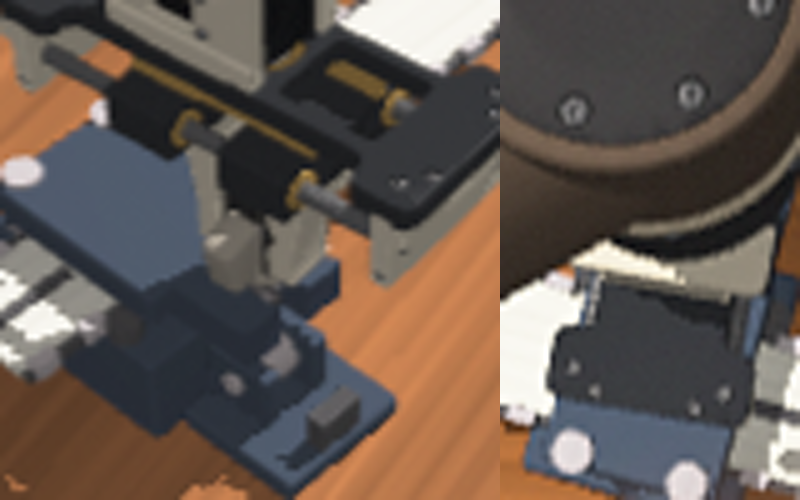

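move_arm --pt "2 0 0 0 0 0 0" --pt "3 0 0 0 0 0 0" --pt "4 0 0 0 0 0 0" --pt "4 0 0 0 0 0 0" --pt "4 0 0 -1.5 0 0 0" --pt "4 0 0 -3.5 0 0 0" --pt "4 0 0 -5.5 0 0 0" --pt "4 0 0 -5.5 0 0 0"

```text
clock: 10.8
tool_pos: [0.509, 0.1093, 0.1516]
orientation: [179.8, -0.1, 83.4]
force: [-0.1, -0.0, 0.1]
opening: 0.04
```

```bash
python3 -c "
from h import *
apply(0,0,-5.5,0,0,0);p,r=load();print(p,r.as_euler('xyz',degrees=True))
b=np.array([.5075,.1087,0]);cx=np.array([.9751,-.2216,0])
to(b-cx*.036+[0,0,.15],down(-12.8))"; python3 snap.py p8
```

```text
[0.50793537 0.10851372 0.1495    ] [180.           0.          83.43690958]
shift cm [ 0.4  -3.62 -0.05] rot [-0.    0.    1.68]
joint_pos [ 3.375660e+01  9.573900e+00 -2.490570e+01  3.450000e-02 -5.527680e+01
  1.396712e+02]
tool_pos [0.509  0.1093 0.1516]
orientation [ 1.797959e+02 -1.360000e-01  8.344760e+01]
force [-0.0853 -0.028   0.062 ]
moment [-0.0404 -0.1325 -0.0089]
```

View pics/p8.png

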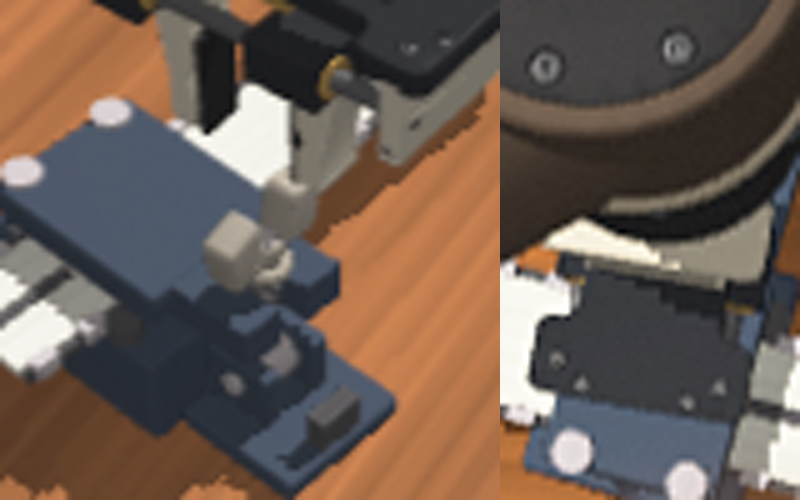

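```bash
python3 - <<'E'
from h import *
a=cv2.imread("pics/p8_s.png")
k=10;x0,y0=255,140
A=cv2.resize(a[y0:y0+50,x0:x0+50],None,fx=k,fy=k,interpolation=cv2.INTER_CUBIC)
B=A.copy()
t=np.linspace(0,2*np.pi,40)
for base in [(.5075,.1087)]:
  for d,col in((46,(0,0,255)),(53.5,(0,255,0))):
    P=np.c_[base[0]+.012*np.cos(t),base[1]+.012*np.sin(t),np.full(40,.03+d/1000)]
    q=((proj("scene",P)-[x0,y0]+.5)*k).astype(int);cv2.polylines(B,[q],True,col,1)
    w=np.radians(83.2)
    P=[[base[0]+s*.03*np.cos(w),base[1]+s*.03*np.sin(w),.03+d/1000+.035] for s in(-1,1)]
    q=((proj("scene",P)-[x0,y0]+.5)*k).astype(int);cv2.polylines(B,[q],False,col,1)
cv2.imwrite("pics/ov.png",B)
E
```

```text
(no output)
```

View pics/ov.png

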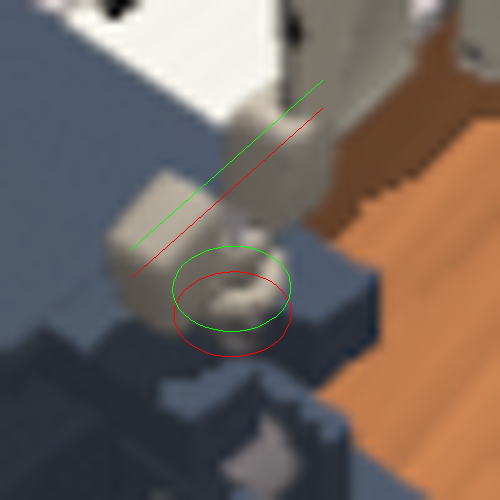

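move_arm --pt "2 0 -0.5 0 0 0 0.18" --pt "0 0.1 -1 0 0 0 0.36" --pt "0 0.2 -2 0 0 0 0.54" --pt "0 0.3 -3 0 0 0 0.72" --pt "0 0.4 -3.6 0 0 0 0.9" --pt "0 0.4 -3.6 0 0 0 1.08" --pt "0 0.4 -3.6 0 0 0 1.26" --pt "0 0.4 -3.6 0 0 0 1.44"

```text
clock: 11.9
tool_pos: [0.472, 0.1165, 0.1485]
orientation: [180.0, 0.1, 0.6]
force: [0.2, 0.5, -0.5]
opening: 0.0
```

```bash
python3 -c "
from h import *
apply(.4,-3.6,0,0,0,1.44);p,r=load();print(p,r.as_euler('xyz',degrees=True))
b=np.array([.5075,.1087,0]);cx=np.array([.9751,-.2216,0])
to(b-cx*.032+[0,0,.103],down(-12.8))"
```

```text
[0.47262848 0.1166022  0.1495    ] [180.           0.           0.93098708]
shift cm [0.37 0.09 4.65] rot [-0.    0.    0.24]
```

move_arm --pt "0 0 0.1 0 0 0 0.12" --pt "0 0 0.1 1 0 0 0.24" --pt "0 0 0.1 2 0 0 0.24" --pt "0 0 0.1 3 0 0 0.24" --pt "0 0.1 0.1 4 0 0 0.24" --pt "0 0.3 0.1 4.6 0 0 0.24" --pt "0 0.3 0.1 4.6 0 0 0.24" --pt "0 0.3 0.1 4.6 0 0 0.24"

```text
clock: 12.9
tool_pos: [0.4757, 0.1159, 0.1033]
orientation: [-180.0, -0.0, -12.8]
force: [0.2, 0.3, 0.2]
opening: 0.0005
```

```bash
python3 snap.py p9; python3 -c "
from h import *
apply(.3,.1,4.6,0,0,.24);p,r=load();print(p,r.as_euler('xyz',degrees=True))
b=np.array([.5075,.1087,.03]);cx=np.array([.9751,-.2216,0]);z=np.array([0,0,1])
for th in np.arange(0,1.45,.1):
  c=b+cx*(.075*np.sin(th)-.008*np.cos(th)-.0095)+z*(.075*np.cos(th)+.008*np.sin(th));print(round(th,2),end=' ');to(c,down(-12.8))"
```

```text
joint_pos [ 3.67602e+01  1.00897e+01 -3.18446e+01  8.20000e-03 -4.80482e+01
  4.04225e+01]
tool_pos [0.4757 0.1159 0.1033]
orientation [-1.799906e+02 -1.600000e-02 -1.281180e+01]
force [0.2358 0.2741 0.2087]
moment [-0.0297  0.0464  0.0083]
[0.47564433 0.11565108 0.1035    ] [180.     0.   -12.82]
0.0 shift cm [ 1.51 -0.03 -0.15] rot [ 0.  0. -0.]
0.1 shift cm [ 2.26 -0.03 -0.19] rot [ 0.  0. -0.]
0.2 shift cm [ 3.02 -0.03 -0.16] rot [ 0.  0. -0.]
0.3 shift cm [ 3.76 -0.03 -0.05] rot [ 0.  0. -0.]
0.4 shift cm [ 4.49 -0.03  0.13] rot [ 0.  0. -0.]
0.5 shift cm [ 5.2  -0.03  0.38] rot [ 0.  0. -0.]
0.6 shift cm [ 5.88 -0.03  0.71] rot [ 0.  0. -0.]
0.7 shift cm [ 6.53 -0.03  1.1 ] rot [ 0.  0. -0.]
0.8 shift cm [ 7.13 -0.03  1.55] rot [ 0.  0. -0.]
0.9 shift cm [ 7.69 -0.03  2.06] rot [ 0.  0. -0.]
1.0 shift cm [ 8.19 -0.03  2.62] rot [ 0.  0. -0.]
1.1 shift cm [ 8.63 -0.03  3.24] rot [ 0.  0. -0.]
1.2 shift cm [ 9.01 -0.03  3.89] rot [ 0.  0. -0.]
1.3 shift cm [ 9.32 -0.03  4.57] rot [ 0.  0. -0.]
1.4 shift cm [ 9.57 -0.03  5.29] rot [ 0.  0. -0.]
```

View pics/p9.png

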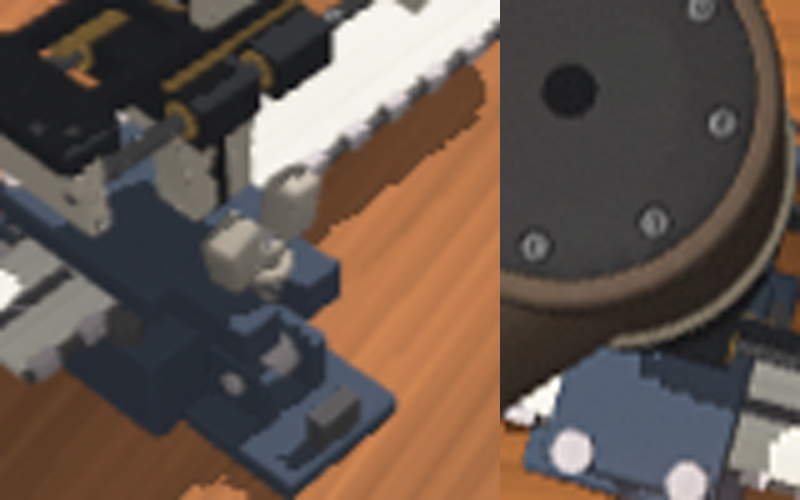

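move_arm --pt "0 0.6 0 0 0 0 0" --pt "0 1.1 0 0 0 0 0" --pt "0 1.4 0 -0.1 0 0 0" --pt "0 1.6 0 -0.1 0 0 0" --pt "0 1.8 0 -0.15 0 0 0" --pt "0 2.0 0 -0.15 0 0 0" --pt "0 2.2 0 -0.15 0 0 0" --pt "0 2.4 0 -0.15 0 0 0"

```text
clock: 14.0
tool_pos: [0.4988, 0.1103, 0.1045]
orientation: [180.0, 0.0, -12.8]
force: [-3.9, 0.9, -1.0]
opening: 0.0003
```

```bash
python3 snap.py p10; python3 -c "
from h import *
apply(2.4,0,-.15,0,0,0)"
```

```text
joint_pos [ 3.45234e+01  1.19319e+01 -2.91899e+01 -4.50000e-03 -4.89005e+01
  4.26554e+01]
tool_pos [0.4988 0.1103 0.1045]
orientation [ 1.799859e+02  1.760000e-02 -1.282420e+01]
force [-3.8945  0.8974 -0.9593]
moment [0.5534 1.2046 0.0289]
```

View pics/p10.png

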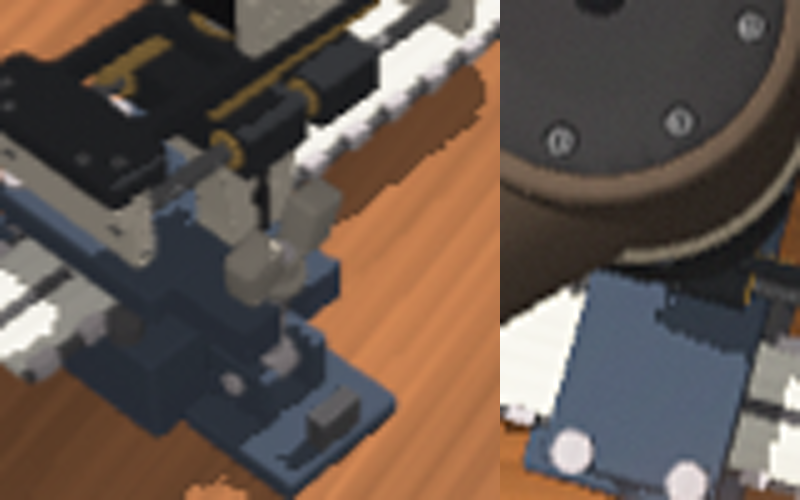

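move_arm --pt "0 0.6 0 0 0 0 0" --pt "0 1.35 0 0.1 0 0 0" --pt "0 2.1 0 0.3 0 0 0" --pt "0 2.8 0 0.55 0 0 0" --pt "0 3.5 0 0.85 0 0 0" --pt "0 4.15 0 1.25 0 0 0" --pt "0 4.7 0 1.7 0 0 0" --pt "0 4.7 0 1.7 0 0 0"

```text
clock: 15.1
tool_pos: [0.5456, 0.1, 0.0874]
orientation: [-180.0, -0.1, -12.8]
force: [0.8, 0.1, -0.8]
opening: 0.0004
```

```bash
python3 snap.py p11; python3 -c "
from h import *
apply(4.7,0,1.7,0,0,0)
p,r=load();print(p)
b=np.array([.5075,.1087,.03]);cx=np.array([.9751,-.2216,0]);z=np.array([0,0,1])
for th in np.arange(.8,1.45,.1):
  c=b+cx*(.075*np.sin(th)-.008*np.cos(th)-.0095)+z*(.075*np.cos(th)+.008*np.sin(th));print(round(th,2),end=' ');to(c)"
```

```text
joint_pos [ 3.06365e+01  1.68705e+01 -2.49533e+01  3.88000e-02 -4.81298e+01
  4.65138e+01]
tool_pos [0.5456 0.1    0.0874]
orientation [-1.799891e+02 -5.350000e-02 -1.282390e+01]
force [ 0.8128  0.0674 -0.7568]
moment [ 0.0075  0.0108 -0.0012]
[0.54487444 0.09989697 0.088     ]
0.8 shift cm [ 0.03 -0.03  0.  ] rot [0. 0. 0.]
0.9 shift cm [ 0.59 -0.03  0.51] rot [0. 0. 0.]
1.0 shift cm [ 1.09 -0.03  1.07] rot [0. 0. 0.]
1.1 shift cm [ 1.53 -0.03  1.69] rot [0. 0. 0.]
1.2 shift cm [ 1.91 -0.03  2.34] rot [0. 0. 0.]
1.3 shift cm [ 2.22 -0.03  3.02] rot [0. 0. 0.]
1.4 shift cm [ 2.47 -0.03  3.74] rot [0. 0. 0.]
```

View pics/p11.png

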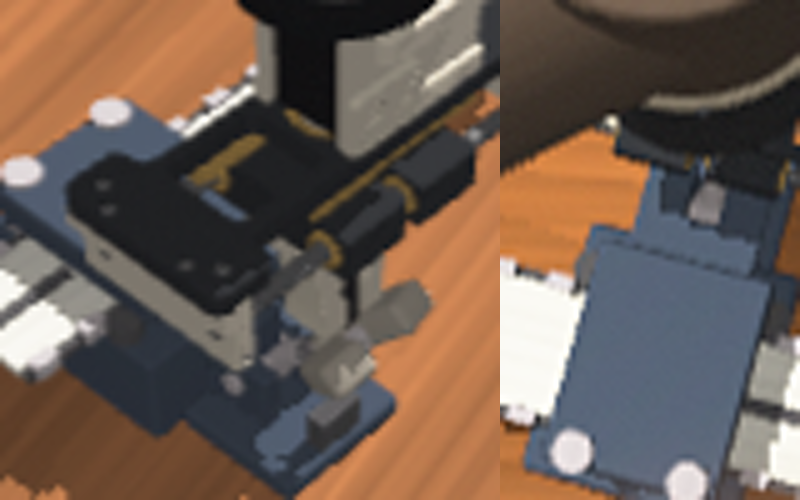

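move_arm --pt "0 0.3 0 0.25 0 0 0" --pt "0 0.6 0 0.5 0 0 0" --pt "0 0.9 0 0.8 0 0 0" --pt "0 1.15 0 1.15 0 0 0" --pt "0 1.4 0 1.5 0 0 0" --pt "0 1.65 0 1.85 0 0 0" --pt "0 1.85 0 2.2 0 0 0" --pt "0 2.0 0 2.5 0 0 0"

```text
clock: 16.2
tool_pos: [0.5647, 0.0957, 0.0625]
orientation: [-180.0, -0.0, -12.8]
force: [-0.4, 1.5, 3.6]
opening: 0.0002
```

```bash
python3 snap.py p12; python3 -c "
from h import *
apply(2,0,2.5,0,0,0)
p,r=load();print(p)
b=np.array([.5075,.1087,.03]);cx=np.array([.9751,-.2216,0]);z=np.array([0,0,1])
for th in np.arange(1.2,1.5,.05):
  c=b+cx*(.075*np.sin(th)-.008*np.cos(th)-.0095)+z*(.075*np.cos(th)+.008*np.sin(th));print(round(th,2),end=' ');to(c)"
```

```text
joint_pos [ 2.91896e+01  2.01231e+01 -2.40713e+01  1.57000e-02 -4.57591e+01
  4.79837e+01]
tool_pos [0.5647 0.0957 0.0625]
orientation [-1.799772e+02 -4.210000e-02 -1.281590e+01]
force [-0.4293  1.543   3.5877]
moment [ 0.3372 -0.3695  0.0317]
[0.56437588 0.09545919 0.063     ]
1.2 shift cm [-0.09 -0.03 -0.16] rot [0. 0. 0.]
1.25 shift cm [ 0.08 -0.03  0.18] rot [0. 0. 0.]
1.3 shift cm [ 0.22 -0.03  0.52] rot [0. 0. 0.]
1.35 shift cm [ 0.35 -0.03  0.88] rot [0. 0. 0.]
1.4 shift cm [ 0.47 -0.03  1.24] rot [0. 0. 0.]
1.45 shift cm [ 0.56 -0.03  1.6 ] rot [0. 0. 0.]
1.5 shift cm [ 0.63 -0.03  1.97] rot [0. 0. 0.]
```

View pics/p12.png

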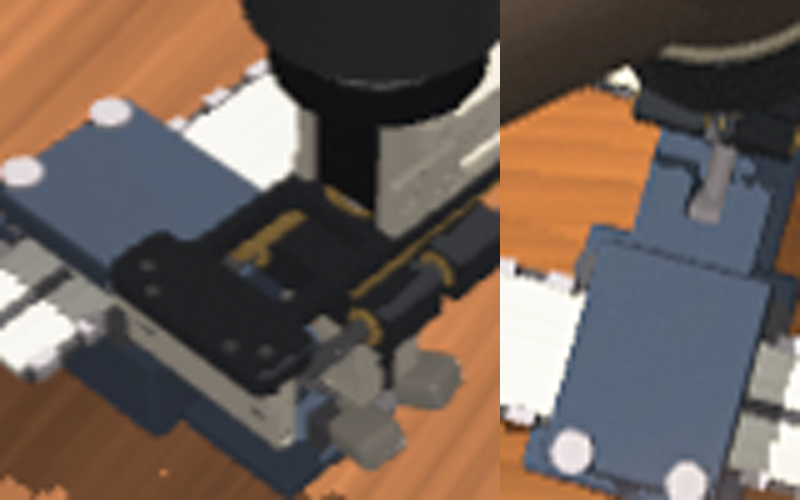

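move_arm --pt "0 0.05 0 0.12 0 0 0" --pt "0 0.1 0 0.24 0 0 0" --pt "0 0.15 0 0.36 0 0 0" --pt "0 0.2 0 0.48 0 0 0" --pt "0 0.25 0 0.6 0 0 0" --pt "0 0.3 0 0.72 0 0 0" --pt "0 0.35 0 0.84 0 0 0" --pt "0 0.35 0 0.92 0 0 0"

```text
clock: 17.3
tool_pos: [0.5678, 0.0948, 0.0534]
orientation: [-180.0, -0.0, -12.8]
force: [0.6, -0.8, 4.4]
opening: 0.0001
```

```bash
python3 -c "
from h import *
apply(.35,0,.92,0,0,0);print(load()[0])
from plant import sensors;o=sensors.get_obs();print(o['tool_pos'],o['force'])"
```

```text
[0.56778863 0.09468258 0.0538    ]
[0.56780592 0.09480488 0.05337788] [ 0.60596517 -0.83473583  4.41072518]
```

move_arm --pt "0 0.02 0 0.03 0 0 0" --pt "0 0.04 0 0.06 0 0 0" --pt "0 0.05 0 0.09 0 0 0" --pt "0 0.06 0 0.12 0 0 0" --pt "0 0.07 0 0.15 0 0 0" --pt "0 0.08 0 0.18 0 0 0" --pt "0 0.08 0 0.21 0 0 0" --pt "0 0.08 0 0.23 0 0 0"

```text
clock: 18.3
tool_pos: [0.5686, 0.0947, 0.0512]
orientation: [-180.0, -0.0, -12.8]
force: [2.0, -1.2, 5.4]
opening: 0.0005
```

move_arm --pt "0 0 0 0.02 0 0 0" --pt "0 0 0 0.04 0 0 0" --pt "0 0 0 0.06 0 0 0" --pt "0 0 0 0.08 0 0 0" --pt "0 0 0 0.09 0 0 0" --pt "0 0 0 0.1 0 0 0" --pt "0 0 0 0.1 0 0 0" --pt "0 0 0 0.1 0 0 0"

```text
clock: 19.3
tool_pos: [0.5688, 0.0947, 0.0506]
orientation: [-180.0, -0.1, -12.8]
force: [1.5, -0.8, 7.7]
opening: 0.0004
```

```bash
python3 -c "
from h import *
apply(.08,0,.33,0,0,0);print(load()[0])
from plant import sensors;o=sensors.get_obs();print(o['tool_pos'],o['force'])"
```

```text
[0.56856869 0.09450507 0.0505    ]
[0.56881169 0.09466716 0.05058683] [ 1.51650897 -0.84770996  7.67466548]
```

move_arm --pt "0 0 0 0.01 0 0 0" --pt "0 0 0 0.02 0 0 0" --pt "0 0 0 0.03 0 0 0" --pt "0 0 0 0.04 0 0 0" --pt "0 0 0 0.04 0 0 0" --pt "0 0 0 0.04 0 0 0" --pt "0 0 0 0.04 0 0 0" --pt "0 0 0 0.04 0 0 0"

```text
clock: 20.3
tool_pos: [0.5689, 0.0947, 0.0504]
orientation: [-180.0, -0.1, -12.8]
force: [0.4, -1.2, 8.3]
opening: 0.0008
```

move_arm --pt "0 0 0 0.01 0 0 0" --pt "0 0 0 0.02 0 0 0" --pt "0 0 0 0.03 0 0 0" --pt "0 0 0 0.04 0 0 0" --pt "0 0 0 0.05 0 0 0" --pt "0 0 0 0.05 0 0 0" --pt "0 0 0 0.05 0 0 0" --pt "0 0 0 0.05 0 0 0"

```text
clock: 21.3
tool_pos: [0.569, 0.0946, 0.0501]
orientation: [-180.0, -0.1, -12.8]
force: [0.5, -0.9, 10.6]
opening: 0.0004
```

```bash
python3 snap.py p13; python3 -c "
from h import *
apply(0,0,.09,0,0,0);print(load()[0])"
```

```text
joint_pos [ 28.8877  21.3335 -24.2464   0.0489 -44.3465  48.281 ]
tool_pos [0.569  0.0946 0.0501]
orientation [-1.799766e+02 -7.780000e-02 -1.279630e+01]
force [ 0.4558 -0.9401 10.6035]
moment [-0.5692 -0.2366  0.0069]
[0.56856869 0.09450507 0.0496    ]
```

View pics/p13.png

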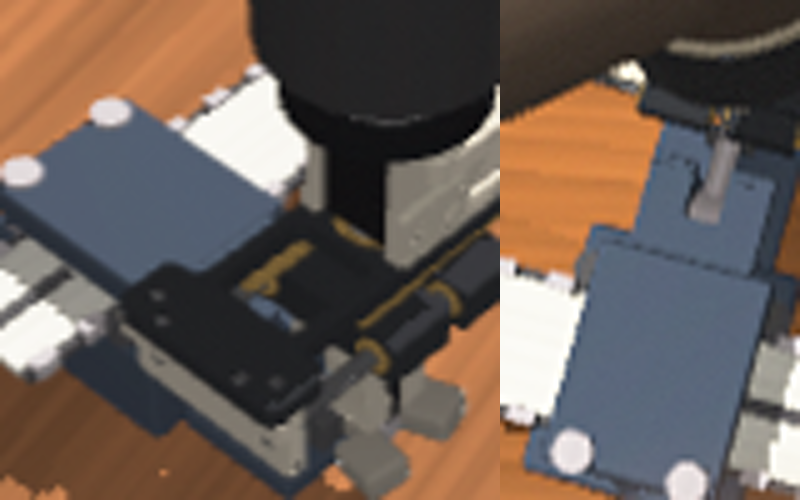

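move_arm --pt "0 0 0 0.01 0 0 0" --pt "0 0 0 0.02 0 0 0" --pt "0 0 0 0.03 0 0 0" --pt "0 0 0 0.04 0 0 0" --pt "0 0 0 0.04 0 0 0" --pt "0 0 0 0.04 0 0 0" --pt "0 0 0 0.04 0 0 0" --pt "0 0 0 0.04 0 0 0"

```text
clock: 22.4
tool_pos: [0.5691, 0.0947, 0.0499]
orientation: [-180.0, -0.1, -12.8]
force: [0.2, -1.9, 12.0]
opening: 0.0007
```

move_arm --pt "0 0 0 -0.1 0 0 0" --pt "0 0 0 -0.3 0 0 0" --pt "0 0 0 -1 0 0 0" --pt "0 0 0 -3 0 0 0" --pt "0 0 0 -6 0 0 0" --pt "0 0 0 -10 0 0 0" --pt "0 0 0 -14 0 0 0" --pt "0 0 0 -15 0 0 0"

```text
clock: 23.4
tool_pos: [0.5691, 0.095, 0.2016]
orientation: [-179.9, -0.2, -12.8]
force: [-0.1, 0.4, -0.6]
opening: 0.0002
```

move_arm --pt "0 -3 0 0 0 0 0" --pt "0 -6 3 0 0 0 0" --pt "0 -9 0 0 0 0 0" --pt "0 -12 0 0 0 0 0" --pt "0 -14 0 0 0 0 0" --pt "0 -14 0 0 0 0 0" --pt "0 -14 0 0 0 0 0" --pt "0 -14 0 0 0 0 0"

```text
clock: 24.4
tool_pos: [0.4323, 0.1256, 0.1984]
orientation: [180.0, 0.0, -12.9]
force: [-0.2, 0.1, -0.6]
opening: 0.0005
```

```bash
python3 snap.py p14
```

```text
joint_pos [ 4.14163e+01  1.47700e-01 -2.87317e+01 -1.20000e-03 -6.11622e+01
  3.57304e+01]
tool_pos [0.4323 0.1256 0.1984]
orientation [ 1.799669e+02  2.520000e-02 -1.285390e+01]
force [-0.197   0.1193 -0.5843]
moment [-0.0063  0.0337  0.0144]
```

View pics/p14.png

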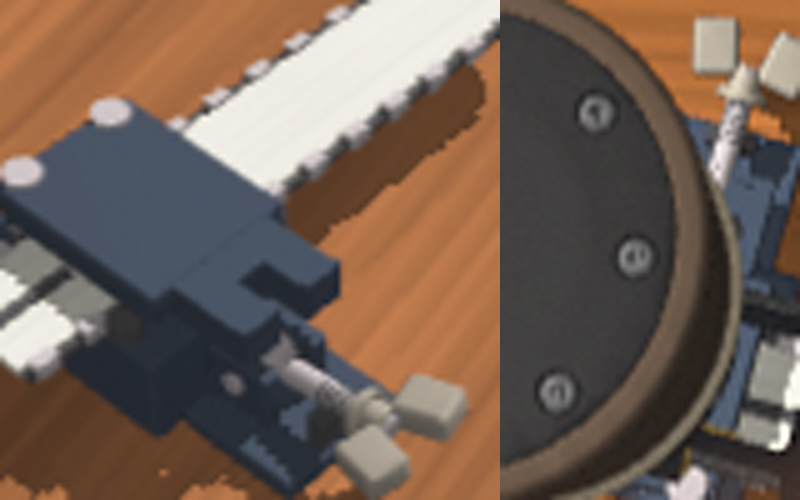

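View pics/p14_t.png

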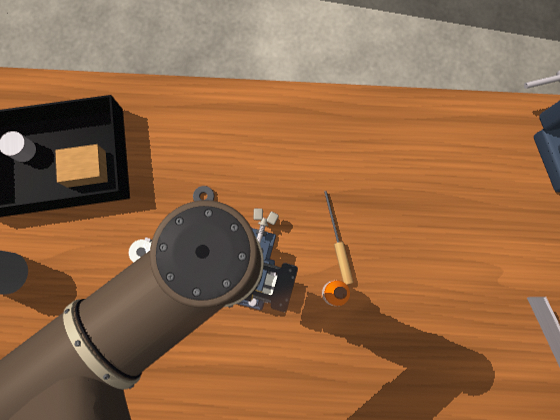

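The scene crop shows the bolt folded out of the slot and lying on the rest (crop ~(325,400)), with the nut beyond it. The file (340,240), oil (337,293) and spacer (204,195) are where they were. I'm handing the job in.

```bash
python3 -c "
from plant import job,sensors
print(sensors.get_obs()['clock']);print(job.close_job())"
```

```text
24.5
the job is handed in; nothing more can be done
None
```

I unscrewed the wing nut, folded the bolt onto its rest, pressed it home and handed the job in at 24.5 s.

- **Loosening:** I turned the nut counter-clockwise about 227°, which is about 9.5 mm of rise, with the bolt still standing in its slot. The image overlay afterwards agreed with the nut being up at about 53.5 mm or more from the pivot.
- **Swinging out:** I let go, then pushed the bolt out with closed fingers at about 4 N. It did not jam at the lips.
- **Pressing home:** The push rose from about 5 N while swinging to 12 N at the rest. The fingertip was then within 1 mm of the height I had predicted for the stop. The rise was gradual rather than sharp.
- **Last checks:** With the arm withdrawn, the pictures show the bolt lying on the rest. The file, bottle and spacer were at the same pixel positions as at the start. The measured force was about zero, so nothing was being touched.

I did not measure the bolt's final angle separately. The two camera views of the bolt tip disagreed by about 4 mm at the start; I corrected for this from the contact forces during the grip. No checks failed.

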